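# Set the stop screw to the thick setting block

### The job

Push the thick setting block lengthwise in beneath the raised stop screw, flat and central on the base plate, until its end has passed right under the foot and is close to or against the post; leave the thinner block alone. Then turn the T-handled driver clockwise until the sprung foot just bears on the block, which is when the handle lies in line with the frame, and let go, leaving the block there.

Things in the scene. Friction and masses are not known exactly. Their poses are not given: they have to be found in the camera images.
- seat (a point): Point on top of the fixed stop frame's base plate, right below the screw; z = 0.010. x: level, from the open front towards the post; y: left; z: up. Plate 10 mm thick, 90 wide (y), from 130 mm in front of this point to 75 behind. Grey post: face 42 mm behind this point, 56 wide, top 105 mm above the table. An arm and round boss (42 mm across, 66 to 96 mm above the plate) reach from it over this point.
- foot_face (a point): Centre of the underside of the stop screw's sprung foot, a black disc 24 mm across below the boss. At the start 45 to 49 mm above the plate; turning the driver clockwise lowers it by 8 mm per rad. It meets the 40 mm block at driver 1.2 rad. Axes as the frame's.
- stop_foot (a joint): How far the foot is pressed up into the screw against its spring, in m: 0 while it touches nothing, at most 0.008; 600 N/m, 1.8 N at first touch. It just bears on the block at 0.0004 to 0.0044, that is driver 1.25 to 1.75 rad with the thick block.
- driver_grip (a point): Centre of the black bar of the T-handled driver standing in the stop screw, above the seat, 157 mm above the table. Bar 80 mm long, 14 wide, 22 high, on a neck 21 mm across. It keeps its height and stays in the screw. The point turns with the driver; its axes equal the frame's at driver 0. The bar lies 1.5 rad counter-clockwise (from above) of the point's x axis, so along the frame's x at driver 1.5.
- driver (a joint): Turn of the driver in rad, clockwise from above positive, range 0 to 2.2, start 0.1 to 0.6. Friction (0.12 Nm) holds it where it is left. At 1.5 the bar lies along the frame's x axis, in line with the block, and a 40 mm block presses the foot up about 2.4 mm.
- thick_block_center (a point): Centre of the thick setting block, a loose plain grey plastic bar 180 mm long (its x axis), 28 mm wide (y), 40 mm high (z), about 150 g. Lies on the table to one side of the frame, left or right, its two ends alike.
- thin_block_center (a point): Centre of the other block, a bystander: the same bar but only 24 mm high. Lies on the table to the other side of the frame.
Not all that is in view belongs to the job. What is shaped like the part that bears thick_block_center but orange is not meant. Of the things that look like the part that bears seat, the larger one is meant.

How it is judged:
On the way, in this order (a step that is already met when the one before it is completed fails the run):
1. the thick block lies flat on the plate beneath the raised stop screw, the driver not yet turned beyond 1 rad (x of thick_block_center in the frame of seat between -0.078 and -0.04 m and y of thick_block_center in the frame of seat between -0.015 and 0.015 m and z of thick_block_center in the frame of seat below 0.026 m and angle between the x axis of thick_block_center and the x axis of seat, either way round below 0.26 rad and angle between thick_block_center's own z axis and vertical below 0.15 rad and value of joint driver below 1 rad), for 0.2 s.
2. the foot just bears on the block (x of thick_block_center in the frame of seat between -0.078 and -0.04 m and y of thick_block_center in the frame of seat between -0.015 and 0.015 m and z of thick_block_center in the frame of seat below 0.026 m and angle between the x axis of thick_block_center and the x axis of seat, either way round below 0.26 rad and angle between thick_block_center's own z axis and vertical below 0.15 rad and value of joint stop_foot between 0.0004 and 0.0044 m), for 0.2 s.
At the end, for the whole second after the job is handed in: The thick block lies flat on the plate beneath the screw, its end 12 to 50 mm past the axis (post face at 42), within 15 mm sideways and 15 degrees of the frame's x axis; it presses the foot up 0.4 to 4.4 mm (driver about 1.25 to 1.75 rad); thin block within 40 mm of its place (all of step 2 and value of joint driver above 1.1 rad); the robot touches nothing.
It fails at once if the thin block is moved from its place by more than 40 mm (distance of thin_block_center from where it was at the start of the episode above 0.04 m).
It also fails if it takes over 51 s, if anything falls off the work surface, if the arm or the gripper's body presses on something with over 40 N, if the wrist force passes 120 N, or if a joint passes its speed limit or range.

### The arm

A 6-joint arm with a two-finger parallel gripper is mounted at the origin on a cart in front of the work surface, level with it; the furniture and walls round the work are solid. World frame = base frame: x ahead of the robot, y to its left, z up, the work surface at z = 0. Lengths are in m, angles in rad, forces in N, time in s.
With the tool pointing down it reaches from about 0.2 to 0.875 m from the base axis. Payload 3.4 kg.
Tool frame: the origin (TCP) lies at the very end of the fingers, on their centre line; the grasp point (between the pads) lies 19 mm behind it (robot.grasp_offset is the distance from the TCP to the grasp point, in m); z points along the fingers, y is the line along which they close (so a half turn about z gives the same grasp; the last joint's range is limited). The gripper opens to 94 mm and grips with 3 to 60 N. Pads are 16 mm wide; open, the fingers measure 119 mm over their backs; the gripper's body (75 mm by 177 mm) begins 78 mm behind the grasp point.
Start: joints at [1.038, 0.276, 1.505, -0, 1.361, -0.121], TCP at [0.23, 0.527, 0.174] pointing down, gripper open.
Joint ranges: [-2.89, 2.89], [-0.75, 2.08], [0.22, 2.7], [-1.18, 4.32], [0.11, 2.71], [-2.7, 2.7]. Speed limits (rad/s): [2.57, 2.57, 3.14, 3.14, 3.14, 3.14].

### API

Orientations are given as a unit quaternion [x, y, z, w].
In Python, from bench import robot, eyes, job gives the robot as it stands.
- The arm moves only by the tool servo_tool, never from a script. Its argument "deltas" is a list of rows, each an object of numbers: "dx", "dy", "dz": the shift along the tool's x, y, z in cm; "yaw": the turn about the tool's z in degrees. In form: [{"dx": .., "dy": .., "dz": .., "yaw": ..}, ...]. A call has 1 to 20 rows; each row shifts and turns the commanded pose from where the row before left it, along the tool's axes as they then stand; what a row does not reach is not made up. A row lasts 1/10 s, in which the tool goes at most 50 mm and 8.59 degrees, less where a joint would pass 70% of its speed; a pose out of reach is approached as far as the arm can. A call is refused whole if a number of a shift passes 5 or a number of a turn 8.59, either way. A call with a gripper value outside its range is refused whole. "jaw" is the finger opening in cm, from 0 to 9.4, set as the call begins (left out, the last holds). The fingers move at their own pace and stop on an object; the grip force is fixed at half the most. Time passes only in rows, so rows that do not move let the fingers close. It gives the time, the measured TCP pose, the force, the opening and the grip force at its end, in the units of the state.
- robot.sense(): the state, without advancing time (a new reading comes with each control period).
- eyes.snapshot(name): name is "side" or "top"; returns (picture, depth): 420x560x3 uint8, red, green, blue; 420x560 float32, m along the optical axis (not along the pixel's ray), 0 where there is no reading.
- eyes.calibration(name): a dict with "intrinsics" (3x3 intrinsics, pixels), "rvec" (rotation vector, rad) and "tvec" (3), from world to camera coordinates, as OpenCV has them. Camera axes: x right, y down, z forward; pixel columns grow to the right and rows downward; lengths in m; the calibration is good to about 2 mm. A picture is of the moment at which its call begins. calibration takes no time and is no camera call.
- job.hand_in(): hands the job in; it is judged then, once.
The state is a dict: "time_s": time; "q": joint angles; "qd": joint speeds; "effort": joint torques, N m; "position": TCP position; "tcp_rot": TCP orientation; "force": force on the tool from outside, world axes, zero at the start; "ft_torque": the same for the moment, N m; "finger_gap": finger opening in m; "grip_force": force on a finger pad.
Only numpy, scipy, OpenCV 4.12 (cv2) and the standard library are available. Lean on these libraries where they do the work, as an engineer would, in place of code of your own. Each camera call takes 0.05 s, during which the arm holds its last target. There are 200 camera calls.

## Working session

There is one attempt and no reset: what is moved stays moved. The work goes in short steps, Python scripts to look and compute and a tool call to move; the robot and the scene stay as the last step left them, time stands still between calls to the robot, and variables do not carry over. Pictures are saved under pics/ and viewed, at most 12 in all, crops included, and the job is handed in when it is done.

Besides the shell and the picture viewer there is one more tool, called after "Request:" as a command line: name --argument value ..., lists and objects as JSON in quotes. servo_tool: Moves the arm, as the interface text tells. Its arguments: {"type":"object","properties":{"deltas":{"type":"array"},"jaw":{"type":"number"}},"required":["deltas"]}

```bash
mkdir -p pics
cat > h.py <<'E'
import numpy as np, cv2
from bench import robot, eyes, job
def snap(n):
    im,d=eyes.snapshot(n); return im,d
def save(im,f): cv2.imwrite('pics/'+f,im[:,:,::-1])
def cal(n):
    c=eyes.calibration(n); return np.array(c['intrinsics']),cv2.Rodrigues(np.array(c['rvec'],float))[0],np.array(c['tvec'],float).ravel()
def cloud(n,d):
    K,R,t=cal(n); v,u=np.mgrid[:d.shape[0],:d.shape[1]]
    p=np.stack([(u-K[0,2])/K[0,0]*d,(v-K[1,2])/K[1,1]*d,d],-1)
    return (p-t)@R
def proj(n,P):
    K,R,t=cal(n); return cv2.projectPoints(np.array(P,float).reshape(-1,3),R,t,K,None)[0].reshape(-1,2)
def onz(n,uv,z):
    K,R,t=cal(n); uv=np.atleast_2d(np.array(uv,float)); r=(np.c_[uv,np.ones(len(uv))]@np.linalg.inv(K).T)@R; c=-R.T@t
    return c+r*((z-c[2])/r[:,2])[:,None]
E
python3 - <<'E'
from h import *
for n in('side','top'):
    im,d=snap(n); save(im,n+'1.png'); np.savez(n+'1.npz',im=im,d=d)
print(robot.sense())
E
```

```text
{'time_s': 0.1, 'q': array([ 1.03797454e+00,  2.76527888e-01,  1.50598391e+00, -3.43670695e-06,
        1.36068414e+00, -1.21027553e-01]), 'qd': array([-0.00034086,  0.00062973, -0.00344479, -0.00013856, -0.00140279,
        0.0009299 ]), 'effort': array([ 2.54879793e-03, -4.05456734e+01, -2.37781191e+01,  7.05410773e-02,
        2.98690412e-02, -3.45333797e-05]), 'position': array([0.22988825, 0.52645073, 0.17330249]), 'tcp_rot': array([ 2.04444993e-01,  9.78877726e-01, -7.59721359e-04, -2.55841440e-04]), 'force': array([ 0.17677259, -0.0009169 , -0.33625878]), 'ft_torque': array([-0.00523834,  0.01300571,  0.0288409 ]), 'grip_force': 0.0, 'finger_gap': 0.09365935611260247}
```

View pics/top1.png

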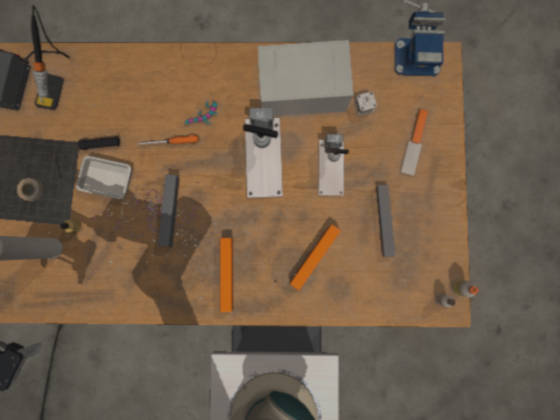

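View pics/side1.png

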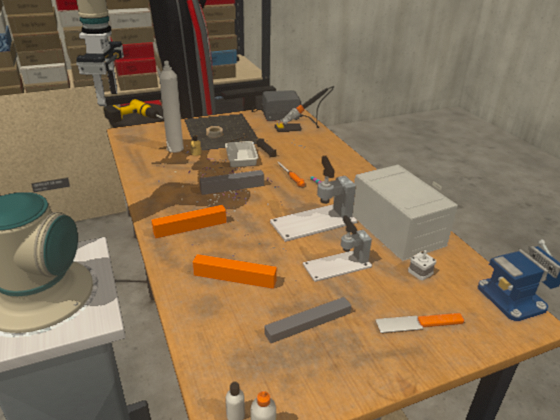

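The larger frame is at top (264,157) and the smaller look-alike at (332,167). The grey blocks are at (169,209) and (386,219), and two orange decoys are at (226,274) and (315,256). Next I measure block heights and the frame pose from depth.

Run:
```python
from h import *
z=np.load('top1.npz'); im,d=z['im'],z['d']; P=cloud('top',d)
def rect(name,u0,u1,v0,v1,zl,zh):
    Q=P[v0:v1,u0:u1].reshape(-1,3); Q=Q[(Q[:,2]>zl)&(Q[:,2]<zh)]
    r=cv2.minAreaRect((Q[:,:2]*1000).astype(np.float32)); print(name,len(Q),'medz',np.round(np.median(Q[:,2]),4),'mean',Q.mean(0).round(4),r)
rect('L',150,190,160,260,.015,.06)
rect('R',370,405,170,270,.015,.06)
rect('Lhi',150,190,160,260,.032,.06)
rect('plate',235,295,100,205,.005,.016)
rect('bar',235,295,105,150,.140,.18)
rect('post',235,295,90,150,.085,.115)
rect('oL',210,240,230,320,.015,.06)
K,R,t=cal('top');print('cam',-R.T@t, K[0,0])
print(P[200:220,20:60:10].round(2)[::10])
rect('box',255,360,35,120,.03,.3)
c=im[80:220,140:300]; save(cv2.resize(c,None,fx=5,fy=5,interpolation=cv2.INTER_CUBIC)[:600],'crop.png')
s=np.load('side1.npz'); Ps=cloud('side',s['d'])
for n,(u0,u1,v0,v1) in dict(L=(195,270,165,195),R=(260,355,295,345)).items():
    Q=Ps[v0:v1,u0:u1].reshape(-1,3); print(n,'top z',np.percentile(Q[:,2],[50,80,90,95,99]).round(4))
```

```text
L 966 medz 0.0384 mean [0.5051 0.2639 0.0368] ((506.0331115722656, 266.61065673828125), (30.320478439331055, 179.48825073242188), 85.41275024414062)
R 853 medz 0.0232 mean [ 0.4836 -0.2781  0.0231] ((483.8540344238281, -279.11907958984375), (178.86329650878906, 29.65267562866211), 4.462166786193848)
Lhi 843 medz 0.0389 mean [0.505  0.2655 0.0388] ((506.055419921875, 266.4753112792969), (29.838878631591797, 179.5655059814453), 85.80721282958984)
plate 2057 medz 0.0091 mean [0.6253 0.0266 0.0092] ((652.1145629882812, 12.428813934326172), (217.93002319335938, 124.68038940429688), 0.6464629769325256)
bar 288 medz 0.1658 mean [0.6716 0.0304 0.1635] ((672.2539672851562, 30.579761505126953), (79.49922180175781, 17.131746292114258), 75.91033172607422)
post 732 medz 0.1042 mean [0.7187 0.0225 0.1033] ((730.598388671875, 19.73499298095703), (81.50678253173828, 149.75527954101562), 58.82623291015625)
oL 884 medz 0.0389 mean [0.3483 0.1167 0.0379] ((348.3827819824219, 117.36125183105469), (177.51625061035156, 26.514434814453125), 0.9624931216239929)
cam [ 0.41008594 -0.01214862  1.09361577] 428.7881962724268
[[[ 0.53  0.66  0.  ]
  [ 0.53  0.63  0.01]
  [ 0.53  0.61  0.  ]
  [ 0.53  0.58  0.  ]]

 [[ 0.51  0.66 -0.  ]
  [ 0.51  0.63 -0.  ]
  [ 0.51  0.6   0.  ]
  [ 0.51  0.58  0.  ]]]
box 6329 medz 0.1168 mean [ 0.8154 -0.0701  0.1102] ((828.6204223632812, -64.30055236816406), (178.68833923339844, 270.82568359375), 14.4724760055542)
L top z [0.004  0.0338 0.0407 0.0419 0.0439]
R top z [0.0016 0.0229 0.0248 0.0256 0.0269]
```

View pics/crop.png

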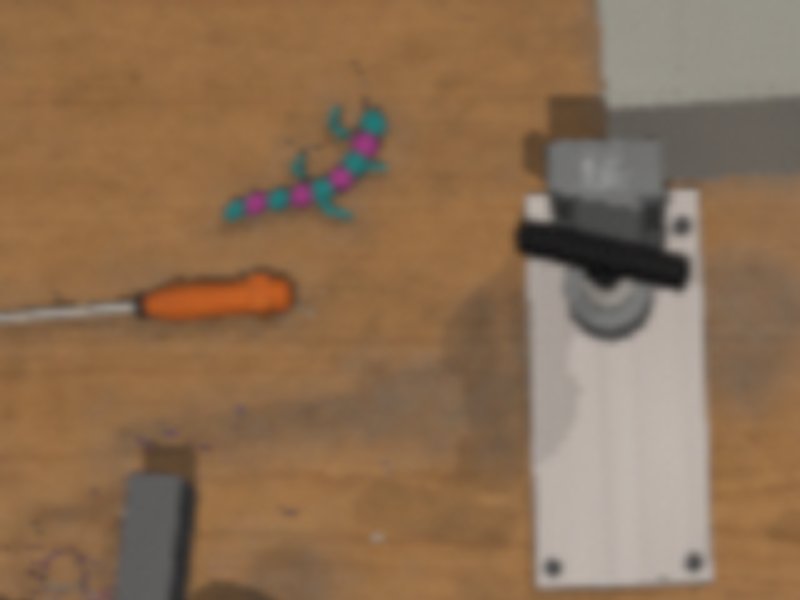

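The left grey block is 40 mm high, so it is the thick one: centre about (0.506, 0.266), axis about -4.3°. The right one is 24 mm, so it is the thin one. The crop shows the larger plate's corners at about (537,587), (713,580), (700,190) and (525,195). Next I compute the frame pose.

Run:
```python
from h import *
z=np.load('top1.npz'); im,d=z['im'],z['d']; P=cloud('top',d)
c=np.array([[537,587],[713,580],[700,190],[525,195]])/5+[140,80]-.4
W=onz('top',c,.01)[:,:2]; print(W.round(4))
fm,rm=(W[0]+W[1])/2,(W[2]+W[3])/2; a=rm-fm; print('len',np.linalg.norm(a),'w',np.linalg.norm(W[0]-W[1]),'yaw',np.degrees(np.arctan2(a[1],a[0])))
# robust: white plate mask fit
m=(P[...,2]>.004)&(P[...,2]<.016)&(im.min(-1)>120); m[:,:235]=0;m[:,292:]=0;m[:100]=0;m[205:]=0
n,l,s,_=cv2.connectedComponentsWithStats(m.astype(np.uint8)); k=1+s[1:,4].argmax()
Q=P[l==k]; r=cv2.minAreaRect((Q[:,:2]*1000).astype(np.float32)); print('plate',r)
sel=Q[Q[:,0]<.64]; 
# edges by row bins
xs=np.arange(.55,.65,.004); e=np.array([[x,np.ptp(q),q.max()/2+q.min()/2] for x in xs for q in [Q[abs(Q[:,0]-x)<.003][:,1]]]); f=np.polyfit(e[:,0],e[:,2],1); print('w',np.median(e[:,1]),'yaw',np.degrees(np.arctan(f[0])),'y at .67',np.polyval(f,.67),'front x',Q[:,0].min())
# bar top
Q=P[105:150,235:295].reshape(-1,3);Q=Q[(Q[:,2]>.16)&(Q[:,2]<.175)];r=cv2.minAreaRect((Q[:,:2]*1000).astype(np.float32)); print('bar',r,np.median(Q[:,2]))
Q=P[105:160,235:295].reshape(-1,3);Q=Q[(Q[:,2]>.10)&(Q[:,2]<.112)];Q=Q[Q[:,0]<.69];print('boss xmin',Q[:,0].min(),'y',Q[:,1].min(),Q[:,1].max())
z=np.load('side1.npz'); im,d=z['im'],z['d']; P=cloud('side',d)
Q=P[150:190,310:345].reshape(-1,3);b=im[150:190,310:345].reshape(-1,3).max(1)<60;Q=Q[b&(Q[:,2]>.14)&(Q[:,2]<.18)];print('side bar',len(Q),Q.min(0),Q.max(0),Q.mean(0))
c=im[0:110,50:160]; save(cv2.resize(c,None,fx=5,fy=5),'grip.png')
```

```text
[[ 0.5422  0.0707]
 [ 0.5461 -0.0189]
 [ 0.7491 -0.0114]
 [ 0.7464  0.0791]]
len 0.20377398388432147 w 0.08970156095821774 yaw 2.2315570641159477
plate ((645.6525268554688, 29.663127899169922), (203.30477905273438, 88.97644805908203), 2.1791253089904785)
w 0.08711794083452082 yaw 2.024102505877036 y at .67 0.030305312719129552 front x 0.5445456072243499
bar ((673.03955078125, 30.38318634033203), (79.498046875, 15.512182235717773), 75.91033172607422) 0.16631202786985413
boss xmin 0.6538854616902222 y 0.010851972905250052 0.05075752238156076
side bar 77 [ 0.65766621 -0.0093494   0.14186732] [0.68034377 0.05838506 0.17179572] [0.66743531 0.01950897 0.16044573]
```

View pics/grip.png

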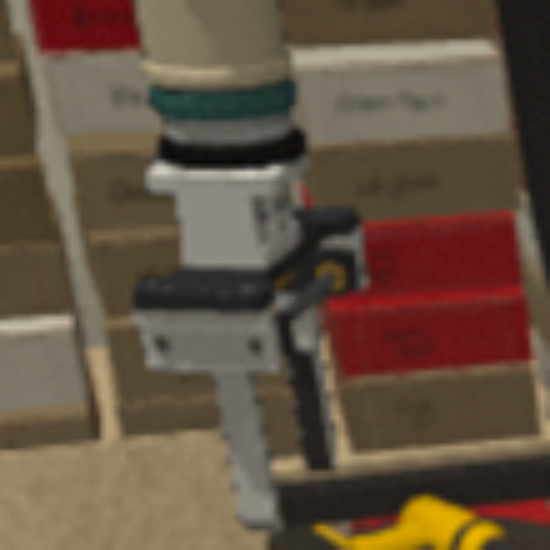

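The picture shows the gripper body widest along the finger line, so grasping across the block leaves only 75 mm of body along the frame's x. The frame seat is at about (0.673, 0.0305) with yaw 2.1°, and the driver is at about 0.21 rad. I will approach the thick block 30 mm forward of its centre.

Request:
servo_tool --deltas '[{"yaw":-6.4},{"yaw":-6.4},{"yaw":-6.4},{"dy":-3},{"dy":-3},{"dy":-3},{"dy":-3,"dx":-3},{"dy":-3,"dx":-3},{"dy":-3,"dx":-3},{"dy":-3,"dx":-3},{"dy":-2.8,"dx":-3},{"dx":-3},{"dx":-3},{"dx":-3},{"dx":-2.5},{},{}]' --jaw 9.4

```text
invalid input
```

```bash
cat >> h.py <<'E'
def go(x,y,z,ang):
    "tool deltas (cm) to TCP target x,y,z, tool-y world angle ang deg; shift in axes after the turn"
    s=robot.sense(); q=s['tcp_rot']; p=s['position']
    a=np.degrees(2*np.arctan2(q[1],q[0]))-90
    yaw=-((ang-a+180)%360-180); r=np.radians(ang); d=np.array([x,y,z])-p
    ex=np.array([-np.sin(r),np.cos(r)]); ey=np.array([np.cos(r),np.sin(r)])
    print('t',s['time_s'],'p',p.round(4),'a',a.round(2),'q6',s['q'][5].round(2),'F',s['force'].round(1),'gap',s['finger_gap'].round(4)); print('yaw',round(yaw,2),'dx',(d[:2]@ex*100).round(2),'dy',(d[:2]@ey*100).round(2),'dz',round(-d[2]*100,2))
E
python3 -c "
from h import *
go(.476,.269,.012,85.6)"
```

```text
Traceback (most recent call last):
  File "h.py", line 23, in go
    print('t',s['time_s'],'p',p.round(4),'a',a.round(2),'q6',s['q'][5].round(2),'F',s['force'].round(1),'gap',s['finger_gap'].round(4)); print('yaw',round(yaw,2),'dx',(d[:2]@ex*100).round(2),'dy',(d[:2]@ey*100).round(2),'dz',round(-d[2]*100,2))
                                                                                                              ^^^^^^^^^^^^^^^^^^^^^
AttributeError: 'float' object has no attribute 'round'
```

Request:
servo_tool --deltas '[{"dx":0,"dy":0,"dz":0,"yaw":-6.4},{"dx":0,"dy":0,"dz":0,"yaw":-6.4},{"dx":0,"dy":0,"dz":0,"yaw":-6.4},{"dx":0,"dy":-3,"dz":0,"yaw":0},{"dx":0,"dy":-3,"dz":0,"yaw":0},{"dx":0,"dy":-3,"dz":0,"yaw":0},{"dx":-3,"dy":-3,"dz":0,"yaw":0},{"dx":-3,"dy":-3,"dz":0,"yaw":0},{"dx":-3,"dy":-3,"dz":0,"yaw":0},{"dx":-3,"dy":-3,"dz":0,"yaw":0},{"dx":-3,"dy":-2.8,"dz":0,"yaw":0},{"dx":-3,"dy":0,"dz":0,"yaw":0},{"dx":-3,"dy":0,"dz":0,"yaw":0},{"dx":-3,"dy":0,"dz":0,"yaw":0},{"dx":-2.5,"dy":0,"dz":0,"yaw":0},{"dx":0,"dy":0,"dz":0,"yaw":0},{"dx":0,"dy":0,"dz":0,"yaw":0}]' --jaw 9.4

```text
time_s: 1.8
position: [0.4754, 0.269, 0.1733]
tcp_rot: [0.039, 0.999, -0.0, -0.001]
force: [-0.1, 0.8, 0.9]
finger_gap: 0.094
grip_force: 0.0
```

```bash
sed -i "s/s\['finger_gap'\].round(4)/round(s['finger_gap'],4)/" h.py
python3 -c "
from h import *
go(.476,.269,.012,85.6)"
```

```text
t 1.8 p [0.4754 0.269  0.1733] a 85.56 q6 -1.11 F [-0.1  0.8  0.9] gap 0.094
yaw -0.04 dx -0.06 dy 0.0 dz 16.13
```

Request:
servo_tool --deltas '[{"dx":0,"dy":0,"dz":3,"yaw":0},{"dx":0,"dy":0,"dz":3,"yaw":0},{"dx":0,"dy":0,"dz":3,"yaw":0},{"dx":0,"dy":0,"dz":3,"yaw":0},{"dx":0,"dy":0,"dz":2,"yaw":0},{"dx":0,"dy":0,"dz":1.5,"yaw":0},{"dx":0,"dy":0,"dz":0.6,"yaw":0},{"dx":0,"dy":0,"dz":0,"yaw":0},{"dx":0,"dy":0,"dz":0,"yaw":0}]' --jaw 9.4

```text
time_s: 2.7
position: [0.4762, 0.2698, 0.0139]
tcp_rot: [0.038, 0.999, 0.0, 0.001]
force: [0.6, 0.5, -0.8]
finger_gap: 0.094
grip_force: 0.0
```

Request:
servo_tool --deltas '[{"dx":0,"dy":0,"dz":0,"yaw":0},{"dx":0,"dy":0,"dz":0,"yaw":0},{"dx":0,"dy":0,"dz":0,"yaw":0},{"dx":0,"dy":0,"dz":0,"yaw":0},{"dx":0,"dy":0,"dz":0,"yaw":0},{"dx":0,"dy":0,"dz":0,"yaw":0},{"dx":0,"dy":0,"dz":0,"yaw":0},{"dx":0,"dy":0,"dz":0,"yaw":0},{"dx":0,"dy":0,"dz":0,"yaw":0},{"dx":0,"dy":0,"dz":0,"yaw":0},{"dx":0,"dy":0,"dz":0,"yaw":0},{"dx":0,"dy":0,"dz":0,"yaw":0}]' --jaw 0

```text
time_s: 3.9
position: [0.4761, 0.2694, 0.0131]
tcp_rot: [0.038, 0.999, 0.0, -0.0]
force: [0.2, -0.4, 0.3]
finger_gap: 0.0019
grip_force: 0.0
```

Run:
```python
from h import *
for n in('top','side'):
    im,d=snap(n); np.savez(n+'2.npz',im=im,d=d)
    print(n,proj(n,[robot.sense()['position']]))
    if n=='top': a=im[100:300,80:320]
    else: b=im[100:300,120:360]
save(cv2.resize(np.hstack([a,b]),(800,333)),'c2.png')
```

```text
top [[168.30289243 222.4459245 ]]
side [[221.28457395 185.69270242]]
```

View pics/c2.png

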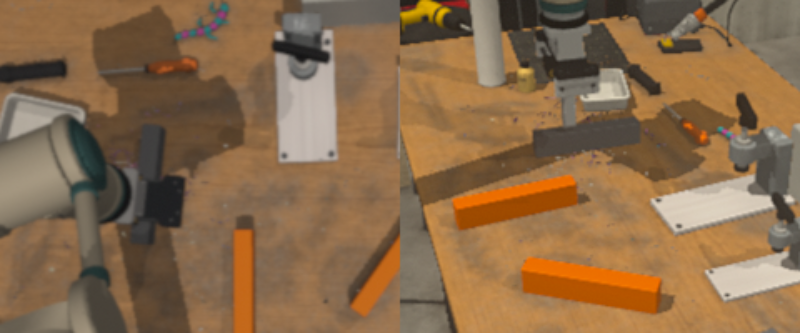

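Run:
```python
from h import *
for k in '12':
    z=np.load('side%s.npz'%k); P=cloud('side',z['d']); im=z['im']
    Q=P[160:200,190:275].reshape(-1,3); Q=Q[(Q[:,2]>.036)&(Q[:,2]<.046)&(Q[:,1]<.31)&(Q[:,1]>.2)]
    r=cv2.minAreaRect((Q[:,:2]*1000).astype(np.float32)); print(k,r,Q.min(0),Q.max(0))
    z=np.load('top%s.npz'%k); P=cloud('top',z['d'])
    Q=P[160:260,140:195].reshape(-1,3); Q=Q[(Q[:,2]>.034)&(Q[:,2]<.043)&(Q[:,0]>.55 )]
    print('top',Q.min(0),Q.max(0),len(Q))
z=np.load('side2.npz');P=cloud('side',z['d'])
for v in range(150,176,4): print(v,[tuple(P[v,u].round(3)) for u in (216,220,224)])
print(robot.sense())
c=z['im'][110:210,170:290]; save(cv2.resize(c,None,fx=6,fy=6,interpolation=cv2.INTER_CUBIC),'c3.png')
```

```text
1 ((505.16632080078125, 266.2890625), (33.752708435058594, 178.9558868408203), 85.91801452636719) [0.41551764 0.24463879 0.03600891] [0.5950879  0.28774374 0.04509057]
top [0.55021183 0.24551342 0.03415204] [0.59633681 0.27617246 0.04296485] 199
2 ((505.71539306640625, 267.009765625), (36.448760986328125, 180.8678436279297), 86.44723510742188) [0.4156298  0.24416983 0.03609173] [0.59673339 0.28939018 0.04582767]
top [0.55018567 0.24614378 0.034039  ] [0.59617402 0.27635395 0.04255913] 208
150 [(np.float64(0.444), np.float64(0.188), np.float64(0.167)), (np.float64(0.456), np.float64(0.192), np.float64(0.163)), (np.float64(0.466), np.float64(0.192), np.float64(0.161))]
154 [(np.float64(0.445), np.float64(0.193), np.float64(0.153)), (np.float64(0.455), np.float64(0.192), np.float64(0.152)), (np.float64(0.465), np.float64(0.191), np.float64(0.151))]
158 [(np.float64(0.468), np.float64(0.278), np.float64(0.097)), (np.float64(0.473), np.float64(0.257), np.float64(0.106)), (np.float64(0.484), np.float64(0.258), np.float64(0.104))]
162 [(np.float64(0.467), np.float64(0.277), np.float64(0.086
[... 646 characters left out ...]
p.float64(0.055))]
{'time_s': 4.0, 'q': array([ 3.87603846e-01,  3.73522294e-01,  1.79933604e+00,  5.21749579e-05,
        9.68678250e-01, -1.10654851e+00]), 'qd': array([ 0.00202858,  0.00022181, -0.00079021, -0.00049234, -0.00085792,
        0.00122239]), 'effort': array([-1.88065023e-03, -4.09141409e+01, -1.85540164e+01,  1.61245762e-02,
        7.36291590e-02,  5.88254352e-05]), 'position': array([0.47615679, 0.26937455, 0.0130789 ]), 'tcp_rot': array([3.83273719e-02, 9.99265236e-01, 3.11619515e-05, 1.66465222e-05]), 'force': array([-0.34309005,  0.27948575, -0.18770431]), 'ft_torque': array([-0.00830816, -0.04665696, -0.023978  ]), 'grip_force': 0.0, 'finger_gap': 0.0006294891397584844}
```

View pics/c3.png

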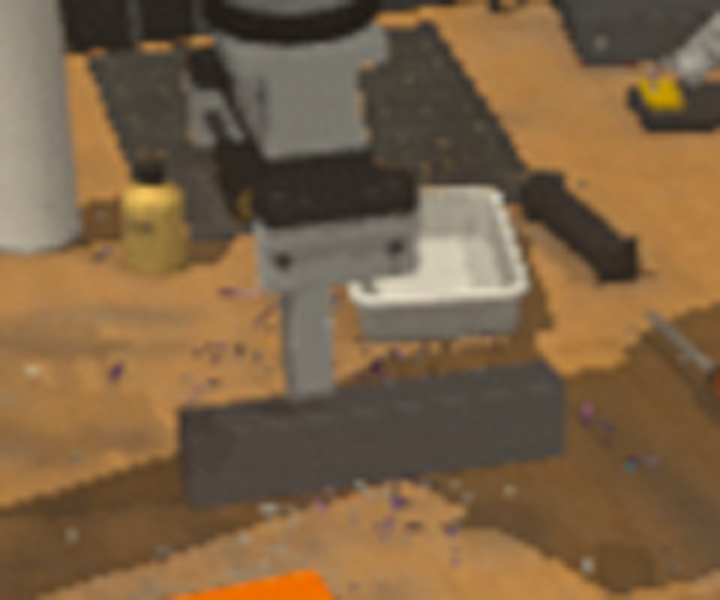

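The crop is odd. The fingers are closed (gap 0.6 mm, zero force) and go into the block's top at crop (310,395), but the block has not moved. I need to know whether the fingers contact this block at all, so I will do a small gentle sideways move and check force and picture.

Request:
servo_tool --deltas '[{"dx":0,"dy":-0.5,"dz":0,"yaw":0},{"dx":0,"dy":-0.5,"dz":0,"yaw":0},{"dx":0,"dy":-0.5,"dz":0,"yaw":0},{"dx":0,"dy":0,"dz":0,"yaw":0}]'

```text
time_s: 4.4
position: [0.4748, 0.2535, 0.0131]
tcp_rot: [0.039, 0.999, -0.0, -0.0]
force: [0.0, -0.0, -0.6]
finger_gap: 0.0008
grip_force: 0.0
```

```bash
cat >> h.py <<'E'
def blk():
    im,d=snap('side'); P=cloud('side',d); g=(im.max(-1).astype(int)-im.min(-1)<25)&(im.max(-1)<130)
    m=g&(P[...,2]>.034)&(P[...,2]<.047)&(P[...,0]>.35)&(P[...,0]<.7)&(P[...,1]<.34)&(P[...,1]>.15)
    r=cv2.minAreaRect((P[m][:,:2]*1000).astype(np.float32)); print('block top',m.sum(),r); return im,d
E
python3 - <<'E'
from h import *
im,d=blk(); go(.476,.269,.012,85.6)
c=im[110:210,170:290]; save(cv2.resize(c,None,fx=6,fy=6,interpolation=cv2.INTER_CUBIC),'c4.png')
E
```

```text
block top 346 ((504.64111328125, 264.51873779296875), (29.93688201904297, 179.2882843017578), 86.7184066772461)
t 4.45 p [0.475  0.2539 0.0131] a 85.56 q6 -1.13 F [ 0.5  0.7 -1.2] gap 0.0006
yaw -0.04 dx 0.01 dy 1.51 dz 0.11
```

View pics/c4.png

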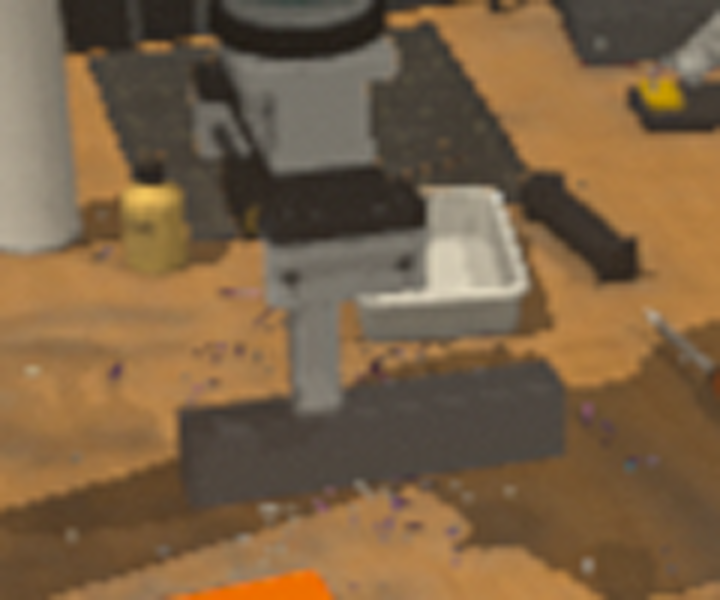

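Run:
```python
from h import *
im,d=snap('side'); P=cloud('side',d)
for v in range(168,204,2): print(v,P[v,222].round(3),im[v,222],P[v,240].round(3))
print('proj finger front at z', [(z,proj('side',[[.475,.2415,z]])[0].round(1)) for z in (.013,.03,.045,.06,.11)])
p=np.array([.2299,.5265]);e=np.array([.4,.916])
for s in(-1,1):
  for o in (.047,.0595): print(s,o,proj('side',[[*(p+s*o*e),.1733]]).round(1),proj('side',[[*(p+s*o*e),.27]]).round(1))
im,d=snap('top');P=cloud('top',d);
m=(P[...,2]>.034)&(P[...,2]<.043)&(P[...,0]>.4)&(P[...,0]<.62)&(P[...,1]>.2)&(P[...,1]<.32)
print('top block',cv2.minAreaRect((P[m][:,:2]*1000).astype(np.float32)))
```

```text
168 [0.474 0.247 0.081] [122 115 105] [ 0.568  0.377 -0.002]
170 [0.473 0.242 0.077] [125 119 110] [0.562 0.359 0.001]
172 [0.473 0.246 0.07 ] [124 117 108] [0.535 0.278 0.041]
174 [0.472 0.241 0.066] [131 124 113] [0.53  0.264 0.043]
176 [0.473 0.246 0.057] [131 126 116] [0.527 0.254 0.042]
178 [0.473 0.248 0.05 ] [109 102  93] [0.526 0.253 0.036]
180 [0.476 0.259 0.037] [73 64 57] [0.528 0.257 0.028]
182 [0.475 0.255 0.033] [77 68 60] [0.526 0.252 0.025]
184 [0.476 0.26  0.024] [80 71 65] [0.526 0.254 0.016]
186 [0.475 0.257 0.019] [80 71 64] [0.527 0.257 0.008]
188 [0.473 0.253 0.015] [78 71 63] [0.526 0.255 0.003]
190 [0.474 0.258 0.006] [79 71 63] [0.518 0.231 0.012]
192 [ 0.475  0.26  -0.002] [97 75 54] [0.52  0.238 0.001]
194 [0.47  0.246 0.   ] [112  82  69] [0.517 0.227 0.002]
196 [0.467 0.234 0.002] [154 114  73] [0.514 0.218 0.001]
198 [ 0.465  0.227 -0.   ] [160 120  77] [0.51  0.207 0.001]
200 [ 0.461  0.217 -0.   ] [150 117  79] [0.506 0.196 0.002]
202 [0.458 0.205 0.001] [159 121  80] [0.502 0.185 0.003]
proj finger front at z [(0.013, array([223.9, 190.6])), (0.03, array([223.6, 185.3])), (0.045, array([223.4, 180.5])), (0.06, array([223.2, 175.7])), (0.11, array([222.4, 159.2]))]
-1 0.047 [[104.4 116.3]] [[98.2 82.3]]
-1 0.0595 [[103.  118.1]] [[96.7 83.8]]
1 0.047 [[114.5 104. ]] [[109.1  71.4]]
1 0.0595 [[115.8 102.4]] [[110.4  70.1]]
top block ((506.1285705566406, 266.4253845214844), (29.293302536010742, 179.64048767089844), 85.41849517822266)
```

The depth column shows the finger tip ending at z of about 0.048, y 0.245, while the reported TCP z is 0.013. The start picture shows the same mismatch, with the tip about 12 rows higher than projected. So the reported TCP height reads about 35 mm too low, and the fingers only swept above the block. x and y agree with the cameras. True z = reported + 0.035. I will lift, open, re-centre and descend properly.

Request:
servo_tool --deltas '[{"dx":0,"dy":0.75,"dz":-1,"yaw":0},{"dx":0,"dy":0.75,"dz":-1,"yaw":0},{"dx":0,"dy":0,"dz":0,"yaw":0},{"dx":0,"dy":0,"dz":0,"yaw":0},{"dx":0,"dy":0,"dz":0,"yaw":0},{"dx":0,"dy":0,"dz":0,"yaw":0},{"dx":0,"dy":0,"dz":0,"yaw":0},{"dx":0,"dy":0,"dz":0,"yaw":0},{"dx":0,"dy":0,"dz":0,"yaw":0}]' --jaw 9.4

```text
time_s: 5.45
position: [0.4761, 0.2692, 0.0329]
tcp_rot: [0.038, 0.999, -0.0, -0.0]
force: [-0.5, -0.6, 0.4]
finger_gap: 0.0691
grip_force: 0.0
```

Request:
servo_tool --deltas '[{"dx":0,"dy":0,"dz":1,"yaw":0},{"dx":0,"dy":0,"dz":1,"yaw":0},{"dx":0,"dy":0,"dz":1,"yaw":0},{"dx":0,"dy":0,"dz":1,"yaw":0},{"dx":0,"dy":0,"dz":0.6,"yaw":0},{"dx":0,"dy":0,"dz":0.3,"yaw":0},{"dx":0,"dy":0,"dz":0,"yaw":0},{"dx":0,"dy":0,"dz":0,"yaw":0}]' --jaw 9.4

```text
time_s: 6.25
position: [0.4764, 0.2695, -0.0158]
tcp_rot: [0.038, 0.999, 0.0, 0.0]
force: [-0.0, 0.3, 0.2]
finger_gap: 0.0938
grip_force: 0.0
```

Run:
```python
from h import *
im,d=blk(); P=cloud('side',d); go(.476,.269,-.021,85.6)
for v in range(176,206,3): print(v,P[v,222].round(3),im[v,222])
```

```text
block top 357 ((501.2518005371094, 254.4953155517578), (107.628662109375, 168.46200561523438), 62.620582580566406)
t 6.3 p [ 0.4766  0.2695 -0.0156] a 85.61 q6 -1.11 F [ 0.9 -1.3  0.4] gap 0.0941
yaw 0.01 dx 0.05 dy -0.06 dz 0.54
176 [0.464 0.215 0.075] [117 110 101]
179 [0.463 0.213 0.067] [132 125 115]
182 [0.462 0.211 0.059] [124 119 108]
185 [0.462 0.21  0.051] [123 117 105]
188 [0.463 0.215 0.039] [123 116 106]
191 [0.464 0.22  0.026] [126 119 110]
194 [0.47  0.246 0.001] [136 106  79]
197 [0.466 0.23  0.001] [143 105  64]
200 [0.46  0.211 0.003] [150 116  79]
203 [0.457 0.201 0.001] [165 125  84]
```

Confirmed: the finger tip is now at z of about 0.02. I will lower 5 mm and grip.

Request:
servo_tool --deltas '[{"dx":0,"dy":0,"dz":0.3,"yaw":0},{"dx":0,"dy":0,"dz":0.2,"yaw":0},{"dx":0,"dy":0,"dz":0,"yaw":0}]' --jaw 9.4

```text
time_s: 6.6
position: [0.4759, 0.2693, -0.0211]
tcp_rot: [0.038, 0.999, -0.0, -0.0]
force: [0.8, 0.2, 0.2]
finger_gap: 0.0937
grip_force: 0.0
```

Request:
servo_tool --deltas '[{"dx":0,"dy":0,"dz":0,"yaw":0},{"dx":0,"dy":0,"dz":0,"yaw":0},{"dx":0,"dy":0,"dz":0,"yaw":0},{"dx":0,"dy":0,"dz":0,"yaw":0},{"dx":0,"dy":0,"dz":0,"yaw":0},{"dx":0,"dy":0,"dz":0,"yaw":0},{"dx":0,"dy":0,"dz":0,"yaw":0},{"dx":0,"dy":0,"dz":0,"yaw":0},{"dx":0,"dy":0,"dz":0,"yaw":0},{"dx":0,"dy":0,"dz":0,"yaw":0}]' --jaw 0

```text
time_s: 7.6
position: [0.4762, 0.2694, -0.0209]
tcp_rot: [0.038, 0.999, 0.0, 0.0]
force: [-0.8, 0.3, -0.2]
finger_gap: 0.0278
grip_force: 30.0
```

```bash
python3 -c "
from h import *
go(.476,.269,.06,85.6)"
```

```text
t 7.6 p [ 0.4762  0.2694 -0.0209] a 85.6 q6 -1.11 F [-0.8  0.3 -0.2] gap 0.0278
yaw 0.0 dx 0.02 dy -0.04 dz -8.09
```

The grip is firm: gap 27.8 mm, 30 N. I will lift, turn and carry the block to just in front of the frame.

Request:
servo_tool --deltas '[{"dx":0,"dy":0,"dz":-1,"yaw":0},{"dx":0,"dy":0,"dz":-2,"yaw":0},{"dx":0,"dy":0,"dz":-2,"yaw":0},{"dx":0,"dy":0,"dz":-1,"yaw":-3.2},{"dx":0,"dy":0,"dz":0,"yaw":-3.3},{"dx":-0.25,"dy":-1.6,"dz":0,"yaw":0},{"dx":-0.25,"dy":-2.5,"dz":0,"yaw":0},{"dx":-0.25,"dy":-3,"dz":0,"yaw":0},{"dx":-0.25,"dy":-3,"dz":0,"yaw":0},{"dx":-0.25,"dy":-3,"dz":0,"yaw":0},{"dx":-0.25,"dy":-3,"dz":0,"yaw":0},{"dx":-0.25,"dy":-3,"dz":0,"yaw":0},{"dx":-0.25,"dy":-2.5,"dz":0,"yaw":0},{"dx":-0.2,"dy":-2,"dz":0,"yaw":0},{"dx":-0.1,"dy":-1,"dz":0,"yaw":0},{"dx":0,"dy":0,"dz":0,"yaw":0},{"dx":0,"dy":0,"dz":0,"yaw":0},{"dx":0,"dy":0,"dz":0,"yaw":0}]'

```text
time_s: 9.4
position: [0.5078, 0.0252, 0.039]
tcp_rot: [-0.019, 1.0, 0.0, -0.0]
force: [-0.0, 0.3, -1.8]
finger_gap: 0.028
grip_force: 30.0
```

Run:
```python
from h import *
go(.5081,.0245,-.006,92.1)
im,d=snap('side'); P=cloud('side',d); save(cv2.resize(im[80:320,150:430],None,fx=2.5,fy=2.5,interpolation=cv2.INTER_CUBIC),'carry.png')
```

```text
t 9.4 p [0.5078 0.0252 0.039 ] a 92.13 q6 -1.7 F [-0.   0.3 -1.8] gap 0.028
yaw 0.03 dx -0.03 dy -0.07 dz 4.5
```

View pics/carry.png

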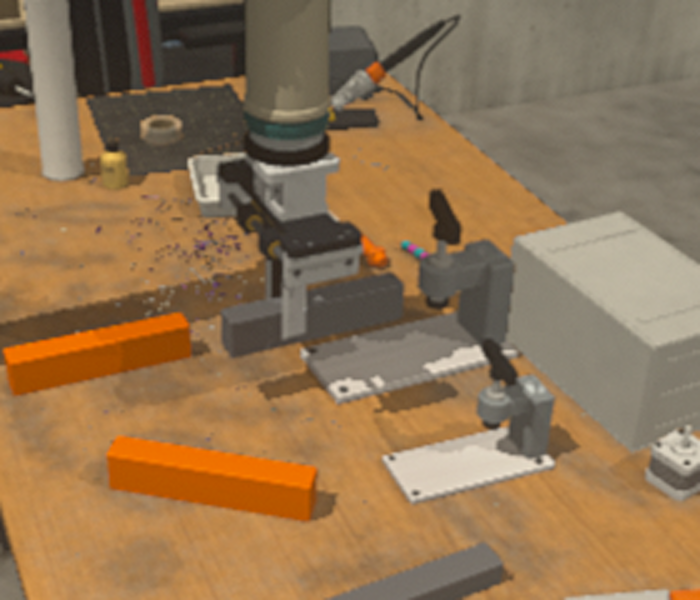

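The carry picture shows the block level and lined up over the plate, its leading end at about (400,290) and the foot at (437,300). I will lower to 3 mm above the plate and push in.

Request:
servo_tool --deltas '[{"dx":0,"dy":0,"dz":1.5,"yaw":0},{"dx":0,"dy":-0.06,"dz":1.5,"yaw":0},{"dx":0,"dy":0,"dz":1,"yaw":0},{"dx":0,"dy":0,"dz":0.7,"yaw":0},{"dx":0,"dy":0,"dz":0,"yaw":0},{"dx":0,"dy":0,"dz":0,"yaw":0}]'

```text
time_s: 10.05
position: [0.5085, 0.0239, -0.0078]
tcp_rot: [-0.019, 1.0, 0.0, 0.0]
force: [-0.2, -0.4, -1.1]
finger_gap: 0.0275
grip_force: 30.0
```

Run:
```python
from h import *
go(.5831,.0272,-.009,92.1)
for n in ('side','top'):
    im,d=snap(n); P=cloud(n,d)
    m=(P[...,2]>.046)&(P[...,2]<.062)&(P[...,0]>.56)&(P[...,0]<.64)&(P[...,1]>-.02)&(P[...,1]<.07)
    Q=P[m]; print(n,m.sum(),np.median(Q[:,2]),cv2.minAreaRect((Q[:,:2]*1000).astype(np.float32)))
```

```text
t 10.05 p [ 0.5085  0.0239 -0.0078] a 92.12 q6 -1.7 F [-0.2 -0.4 -1.1] gap 0.0275
yaw 0.02 dx -7.47 dy 0.05 dz 0.12
side 228 0.05325967903544278 ((594.2412719726562, 25.93673324584961), (68.154541015625, 31.991636276245117), 3.6242454051971436)
top 33 0.052957968103725064 ((623.7376708984375, 26.505033493041992), (24.783775329589844, 6.056049823760986), 89.2928695678711)
```

Request:
servo_tool --deltas '[{"dx":-0.5,"dy":0.1,"dz":0,"yaw":0},{"dx":-1,"dy":0.05,"dz":0,"yaw":0},{"dx":-1.2,"dy":0,"dz":0,"yaw":0},{"dx":-1.2,"dy":0,"dz":0,"yaw":0},{"dx":-0.5,"dy":0,"dz":0,"yaw":0},{"dx":0,"dy":0,"dz":0,"yaw":0}]'

```text
time_s: 10.75
position: [0.5535, 0.0268, -0.0081]
tcp_rot: [-0.018, 1.0, 0.0, 0.0]
force: [-0.5, -0.5, -0.8]
finger_gap: 0.0279
grip_force: 30.0
```

Request:
servo_tool --deltas '[{"dx":-1,"dy":0,"dz":0,"yaw":0},{"dx":-1,"dy":0,"dz":0,"yaw":0},{"dx":-0.8,"dy":0,"dz":0,"yaw":0},{"dx":-0.3,"dy":0,"dz":0,"yaw":0},{"dx":0,"dy":0,"dz":0,"yaw":0},{"dx":0,"dy":0,"dz":0.2,"yaw":0},{"dx":0,"dy":0,"dz":0.1,"yaw":0},{"dx":0,"dy":0,"dz":0,"yaw":0}]'

```text
time_s: 11.55
position: [0.5826, 0.028, -0.0109]
tcp_rot: [-0.018, 1.0, 0.0, -0.0]
force: [0.4, 0.2, 0.0]
finger_gap: 0.0279
grip_force: 30.0
```

Run:
```python
from h import *
go(.5831,.0272,-.0114,92.1)
```

```text
t 11.55 p [ 0.5826  0.028  -0.0109] a 92.1 q6 -1.68 F [0.4 0.2 0. ] gap 0.0279
yaw 0.0 dx -0.04 dy -0.09 dz 0.05
```

Request:
servo_tool --deltas '[{"dx":0,"dy":0,"dz":0,"yaw":0},{"dx":0,"dy":0,"dz":0,"yaw":0},{"dx":0,"dy":0,"dz":0,"yaw":0},{"dx":0,"dy":0,"dz":0,"yaw":0},{"dx":0,"dy":0,"dz":0,"yaw":0},{"dx":0,"dy":0,"dz":0,"yaw":0},{"dx":0,"dy":0,"dz":-1,"yaw":0},{"dx":0,"dy":0,"dz":-2,"yaw":0},{"dx":0,"dy":0,"dz":-3,"yaw":0},{"dx":0,"dy":0,"dz":-3,"yaw":0},{"dx":0,"dy":0,"dz":-3,"yaw":0},{"dx":0,"dy":0,"dz":-3,"yaw":0},{"dx":0,"dy":0,"dz":-2.5,"yaw":0},{"dx":0,"dy":0,"dz":0,"yaw":0}]' --jaw 7

```text
time_s: 12.95
position: [0.5858, 0.0279, 0.1688]
tcp_rot: [-0.018, 1.0, -0.0, 0.004]
force: [0.4, -0.5, -0.1]
finger_gap: 0.0704
grip_force: 0.0
```

Request:
servo_tool --deltas '[{"dx":0,"dy":0,"dz":0,"yaw":8},{"dx":0,"dy":0,"dz":0,"yaw":8.5},{"dx":0,"dy":0,"dz":0,"yaw":8.5},{"dx":0,"dy":0,"dz":0,"yaw":8.5},{"dx":0,"dy":0,"dz":0,"yaw":8.5},{"dx":0,"dy":0,"dz":0,"yaw":8.5},{"dx":0,"dy":0,"dz":0,"yaw":8.5},{"dx":0,"dy":0,"dz":0,"yaw":8.5},{"dx":0,"dy":0,"dz":0,"yaw":8.5},{"dx":0,"dy":0,"dz":0,"yaw":8.5},{"dx":0,"dy":0,"dz":0,"yaw":8.5},{"dx":0,"dy":0,"dz":0,"yaw":8.5},{"dx":0,"dy":0,"dz":0,"yaw":4.7},{"dx":0,"dy":0,"dz":0,"yaw":0},{"dx":0,"dy":0,"dz":0,"yaw":0}]' --jaw 7

```text
time_s: 14.45
position: [0.5826, 0.0281, 0.1634]
tcp_rot: [0.788, 0.616, -0.0, -0.0]
force: [0.3, -0.8, -0.0]
finger_gap: 0.0701
grip_force: 0.0
```

Run:
```python
from h import *
im,d=snap('side'); P=cloud('side',d); np.savez('side5.npz',im=im,d=d)
m=(P[...,2]>.044)&(P[...,2]<.062)&(P[...,0]>.48)&(P[...,0]<.64)&(P[...,1]>-.02)&(P[...,1]<.07)
Q=P[m]; print(m.sum(),np.median(Q[:,2]),cv2.minAreaRect((Q[:,:2]*1000).astype(np.float32)),Q.min(0))
go(.673,.0304,.115,-14.1)
save(cv2.resize(im[110:260,240:420],None,fx=4,fy=4,interpolation=cv2.INTER_CUBIC),'placed.png')
```

```text
392 0.05054947406819875 ((580.7529296875, 26.929046630859375), (119.04782104492188, 33.66419982910156), 3.4744629859924316) [0.52069368 0.00893848 0.04409477]
t 14.5 p [0.5827 0.028  0.1635] a -14.01 q6 0.17 F [ 0.2 -0.1  1.1] gap 0.0698
yaw 0.09 dx 2.43 dy 8.7 dz 4.85
```

View pics/placed.png

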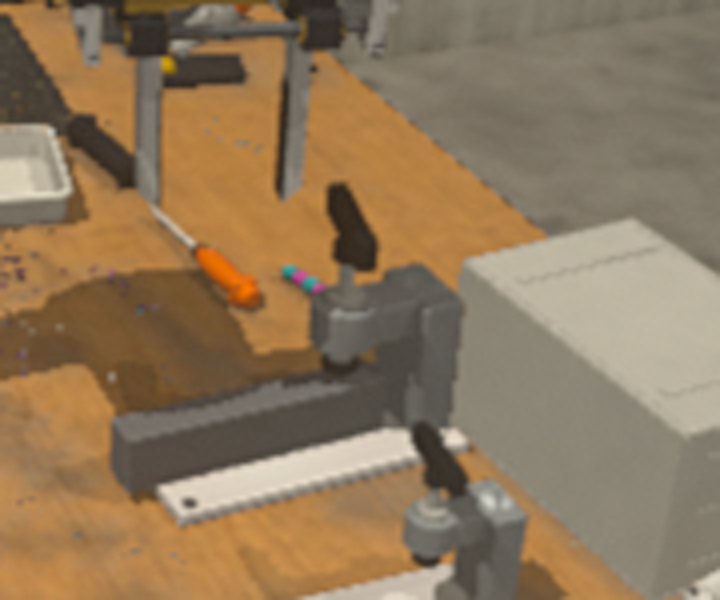

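The picture shows the block flat and straight on the plate, its near end at (115,440), running under the foot at (340,365). Both open finger tips are above the bar. I will move over the bar, descend and grip.

Request:
servo_tool --deltas '[{"dx":0.4,"dy":1.5,"dz":0,"yaw":0},{"dx":0.7,"dy":2.5,"dz":0,"yaw":0},{"dx":0.7,"dy":2.5,"dz":0,"yaw":0},{"dx":0.4,"dy":1.5,"dz":0,"yaw":0},{"dx":0.23,"dy":0.7,"dz":0,"yaw":0},{"dx":0,"dy":0,"dz":0,"yaw":0},{"dx":0,"dy":0,"dz":0,"yaw":0},{"dx":0,"dy":0,"dz":1.5,"yaw":0},{"dx":0,"dy":0,"dz":1.5,"yaw":0},{"dx":0,"dy":0,"dz":1,"yaw":0},{"dx":0,"dy":0,"dz":0.7,"yaw":0},{"dx":0,"dy":0,"dz":0,"yaw":0},{"dx":0,"dy":0,"dz":0,"yaw":0}]' --jaw 7

```text
time_s: 15.8
position: [0.6735, 0.0304, 0.1175]
tcp_rot: [0.789, 0.615, 0.0, 0.0]
force: [0.5, 0.3, -0.5]
finger_gap: 0.0702
grip_force: 0.0
```

Run:
```python
from h import *
go(.673,.0304,.115,-14.1)
im,d=snap('side')
save(cv2.resize(im[110:230,280:420],None,fx=5,fy=5,interpolation=cv2.INTER_CUBIC),'bar.png')
```

```text
t 15.8 p [0.6735 0.0304 0.1175] a -14.09 q6 0.19 F [ 0.5  0.3 -0.5] gap 0.0702
yaw 0.01 dx -0.01 dy -0.05 dz 0.25
```

View pics/bar.png

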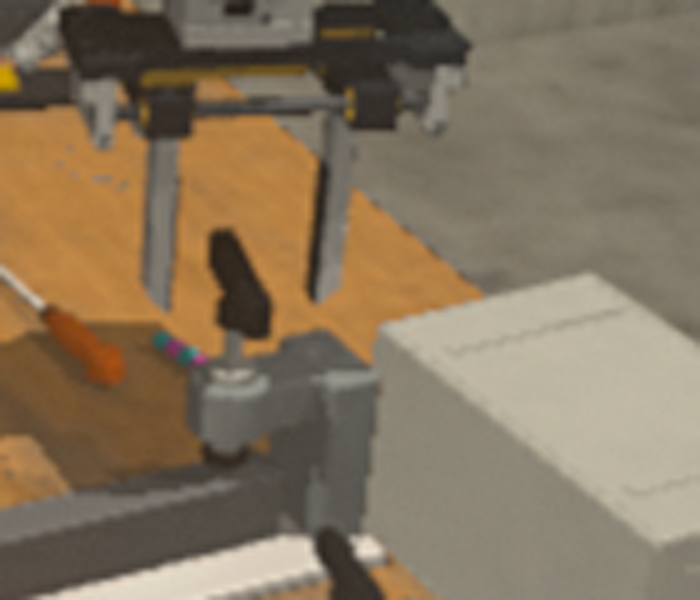

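The fingers straddle the bar, with tips at (155,305) and (325,298) level with its lower edge at mid-bar (240,300). I will close.

Request:
servo_tool --deltas '[{"dx":0,"dy":0,"dz":0,"yaw":0},{"dx":0,"dy":0,"dz":0,"yaw":0},{"dx":0,"dy":0,"dz":0,"yaw":0},{"dx":0,"dy":0,"dz":0,"yaw":0},{"dx":0,"dy":0,"dz":0,"yaw":0},{"dx":0,"dy":0,"dz":0,"yaw":0},{"dx":0,"dy":0,"dz":0,"yaw":0},{"dx":0,"dy":0,"dz":0,"yaw":0},{"dx":0,"dy":0,"dz":0,"yaw":0},{"dx":0,"dy":0,"dz":0,"yaw":0}]' --jaw 0

```text
time_s: 16.85
position: [0.6737, 0.0304, 0.117]
tcp_rot: [0.788, 0.615, 0.0, 0.0]
force: [0.9, 0.3, -1.4]
finger_gap: 0.0135
grip_force: 30.0
```

Run:
```python
from h import *
go(.673,.0304,.1175,-87.9); print(robot.sense()['ft_torque'])
```

```text
t 16.85 p [0.6737 0.0304 0.117 ] a -14.09 q6 0.19 F [ 0.9  0.3 -1.4] gap 0.0135
yaw 73.81 dx -0.07 dy -0.01 dz -0.05
[-0.09793773 -0.02907404  0.03991126]
```

Request:
servo_tool --deltas '[{"dx":0,"dy":0,"dz":0,"yaw":4},{"dx":0,"dy":0,"dz":0,"yaw":6},{"dx":0,"dy":0,"dz":0,"yaw":6},{"dx":0,"dy":0,"dz":0,"yaw":6},{"dx":0,"dy":0,"dz":0,"yaw":6},{"dx":0,"dy":0,"dz":0,"yaw":6},{"dx":0,"dy":0,"dz":0,"yaw":6},{"dx":0,"dy":0,"dz":0,"yaw":6},{"dx":0,"dy":0,"dz":0,"yaw":6},{"dx":0,"dy":0,"dz":0,"yaw":6},{"dx":0,"dy":0,"dz":0,"yaw":6},{"dx":0,"dy":0,"dz":0,"yaw":6},{"dx":0,"dy":0,"dz":0,"yaw":4},{"dx":0,"dy":0,"dz":0,"yaw":0},{"dx":0,"dy":0,"dz":0,"yaw":0},{"dx":0,"dy":0,"dz":0,"yaw":0}]'

```text
time_s: 18.45
position: [0.6724, 0.0318, 0.117]
tcp_rot: [1.0, 0.017, -0.001, -0.001]
force: [-2.5, 4.5, 1.5]
finger_gap: 0.0139
grip_force: 30.0
```

Run:
```python
from h import *
go(.673,.0304,.1175,-87.9); print(robot.sense()['ft_torque'])
```

```text
t 18.45 p [0.6724 0.0318 0.117 ] a -88.04 q6 1.48 F [-2.5  4.5  1.5] gap 0.0139
yaw -0.14 dx 0.05 dy 0.14 dz -0.05
[ 0.77959705  0.55174658 -0.07358192]
```

Turned as planned. I will release, rise and check.

Request:
servo_tool --deltas '[{"dx":0,"dy":0,"dz":0,"yaw":0},{"dx":0,"dy":0,"dz":0,"yaw":0},{"dx":0,"dy":0,"dz":0,"yaw":0},{"dx":0,"dy":0,"dz":0,"yaw":0},{"dx":0,"dy":0,"dz":0,"yaw":0},{"dx":0,"dy":0,"dz":0,"yaw":0},{"dx":0,"dy":0,"dz":-1.5,"yaw":0},{"dx":0,"dy":0,"dz":-3,"yaw":0},{"dx":0,"dy":0,"dz":-3,"yaw":0},{"dx":3,"dy":0,"dz":0,"yaw":0},{"dx":4,"dy":0,"dz":0,"yaw":0},{"dx":4,"dy":0,"dz":0,"yaw":0},{"dx":4,"dy":0,"dz":0,"yaw":0},{"dx":4,"dy":0,"dz":0,"yaw":0},{"dx":3,"dy":0,"dz":0,"yaw":0},{"dx":0,"dy":0,"dz":0,"yaw":0},{"dx":0,"dy":0,"dz":0,"yaw":0}]' --jaw 6

```text
time_s: 20.15
position: [0.8933, 0.0376, 0.1894]
tcp_rot: [1.0, 0.017, -0.002, -0.0]
force: [-0.5, 0.4, -0.3]
finger_gap: 0.06
grip_force: 0.0
```

Run:
```python
from h import *
go(.673,.0304,.1175,-87.9)
im,d=snap('top'); P=cloud('top',d)
Q=P[95:165,225:305].reshape(-1,3);Q=Q[(Q[:,2]>.15)&(Q[:,2]<.175)]
if len(Q)>9: print('bar',len(Q),cv2.minAreaRect((Q[:,:2]*1000).astype(np.float32)))
im,d=snap('side'); P=cloud('side',d)
m=(P[...,2]>.044)&(P[...,2]<.062)&(P[...,0]>.48)&(P[...,0]<.64)&(P[...,1]>-.02)&(P[...,1]<.07)
Q=P[m]; print('block',m.sum(),np.median(Q[:,2]),cv2.minAreaRect((Q[:,:2]*1000).astype(np.float32)),Q.min(0))
b=im.max(-1)<60; Q=P[b&(P[...,2]>.145)&(P[...,2]<.175)&(P[...,0]>.6)&(P[...,0]<.74)&(abs(P[...,1]-.03)<.05)]
print('sidebar',len(Q),cv2.minAreaRect((Q[:,:2]*1000).astype(np.float32)))
save(cv2.resize(im[130:250,260:400],None,fx=5,fy=5,interpolation=cv2.INTER_CUBIC),'end.png')
```

```text
t 20.15 p [0.8933 0.0376 0.1894] a -88.1 q6 1.5 F [-0.5  0.4 -0.3] gap 0.06
yaw -0.2 dx -22.04 dy -0.08 dz 7.19
block 402 0.050323653053969145 ((580.5225830078125, 26.72878646850586), (118.2254409790039, 33.450809478759766), 2.0751776695251465) [0.52107525 0.00927979 0.04403329]
sidebar 235 ((672.9667358398438, 27.708200454711914), (77.02372741699219, 14.504217147827148), 6.421457290649414)
```

View pics/end.png

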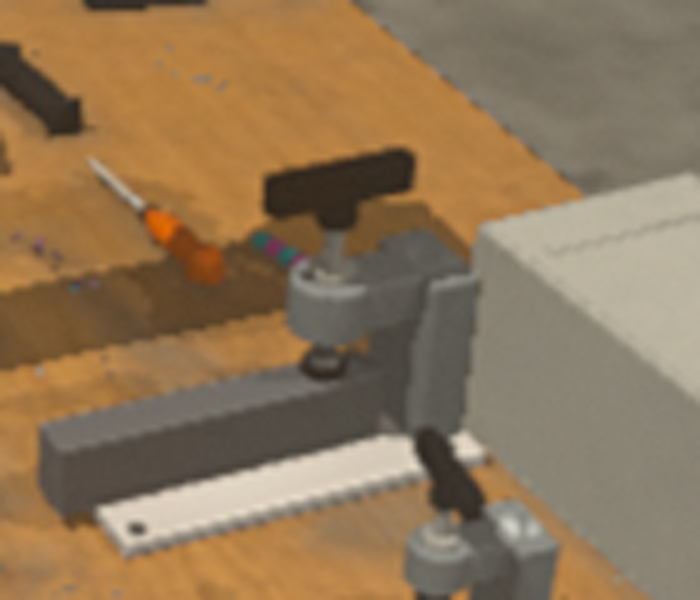

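The picture shows the bar at (340,185) in line with the block, the foot bearing on the block at (325,360), and the block flat and straight. The arm retracted over the grey box rather than towards the base, but it is clear and force-free. Handing in.

```bash
python3 -c "
from h import *
print(job.hand_in())"
```

```text
the job is handed in; nothing more can be done
None
```

The job is handed in at about 20 s: the thick block lies flat and central under the screw, the T-handle is in line with the frame with the foot on the block, the thin block was not touched, and the arm is clear; the hand-in returned no verdict.

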